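# Drag-test three grip strips and mark the best and the worst

### The arm

A 7-joint arm with a two-finger parallel gripper is mounted at the origin on a cart in front of the work surface, level with it; the furniture and walls round the work are solid. World frame = base frame: x ahead of the robot, y to its left, z up, the work surface at z = 0. Lengths are in m, angles in rad, forces in N, time in s.
With the tool pointing down it reaches from about 0.4 to 0.75 m from the base axis. Payload 19.5 kg.
Tool frame: the origin (TCP) lies at the very end of the fingers, on their centre line; the grasp point (between the pads) lies 19 mm behind it (arm.grasp_offset is the distance from the TCP to the grasp point, in m); z points along the fingers, y is the line along which they close (so a half turn about z gives the same grasp; the last joint's range is limited). The gripper opens to 85 mm and grips with 20 to 120 N. Pads are 22 mm wide; open, the fingers measure 114 mm over their backs; the gripper's body (76 mm by 85 mm) begins 54 mm behind the grasp point. The pads swing forward as they close: fully open they stand 13 mm farther back than shut.
Start: joints at [-1.356, 0.707, -0.028, 1.485, 0.022, 0.951, -0.075], TCP at [0.146, 0.556, 0.231] pointing down, gripper open.
Joint ranges: [-2.71, 2.71], [-0.32, 2.16], [-1.57, 1.52], [0, 2.45], [-1.46, 4.6], [0, 2.02], [-2.83, 2.83]. Speed limits (rad/s): [1.89, 1.89, 2.57, 2.57, 3.01, 3.01, 3.01].

### API

Orientations are given as a rotation vector (axis times angle).
In Python, from cell import arm gives the robot as it stands.
- The arm moves only by the shell command python3 -m pendant 'ROWS' [OPENING] [FORCE]. ROWS is JSON, a list of rows, each an object of numbers: "x", "y", "z": the shift along the world's x, y, z in cm; "roll": the turn about the world's z in degrees. A call has exactly 5 rows; each row shifts and turns the commanded pose from where the row before left it; what a row does not reach is not made up. A row lasts 1/10 s, in which the tool goes at most 50 mm and 8.59 degrees, less where a joint would pass 70% of its speed; a pose out of reach is approached as far as the arm can. A call with a gripper value outside its range is refused whole. OPENING is the finger opening in cm, from 0 to 8.54, set as the call begins (- or left out, the last holds). The fingers move at their own pace and stop on an object; FORCE is the grip in N (left out, the last holds). Time passes only in rows, so rows that do not move let the fingers close, or fill a call up. It gives the time, the measured TCP pose, the force, the opening and the grip force at its end, in the units of the state.
- arm.sense(): the state, without advancing time (a new reading comes with each control period).
- arm.snapshot(name): name is "scene" or "side" or "wrist"; returns the picture (480x640x3 uint8, red, green, blue); there is no depth.
- arm.camera_model(name): a dict with "fov_y" (degrees; the focal length in pixels is half the picture's height over the tangent of half this angle, whatever the lens; pixels are square), "cx", "cy" (the principal point, pixels), "D" ([k1, k2, p1, p2, k3] as OpenCV has them; the pictures are not rectified), "extrinsics" (4x4, takes a point from world to camera coordinates); the wrist camera has in their place "hand_eye" (4x4, takes a point from camera to tool coordinates, whose origin is the TCP and whose axes are the flange's). Camera axes: x right, y down, z forward; pixel columns grow to the right and rows downward; lengths in m; the calibration is good to about 2 mm. A picture is of the moment at which its call begins: read the wrist's pose just before it. camera_model takes no time and is no camera call.
- arm.close_job(): hands the job in; it is judged then, once.
The state is a dict: "time_s": time; "qpos": joint angles; "dq": joint speeds; "effort": joint torques, N m; "tool_pos": TCP position; "tool_rot": TCP orientation; "ft_force": force on the tool from outside, world axes, zero at the start; "wrist_torque": the same for the moment, N m; "width": finger opening in m; "grip_force": force on a finger pad.
Only numpy, scipy, OpenCV 4.12 (cv2) and the standard library are available. Lean on these libraries where they do the work, as an engineer would, in place of code of your own. Each camera call takes 0.05 s, during which the arm holds its last target. There are 200 camera calls.

### The job

The three strips on the sample board look alike but grip differently. Hold the steel sled by its grip and drag it, pressing only lightly, over the middle of each strip in turn, from the left strip to the right one, to feel which drags most and which least, then leave the sled standing in the middle of the strip with the most grip. Stand the objective case in the middle of the slickest strip, set down gently, and leave the other things around the board undisturbed.

Things in the scene. Friction and masses are not known exactly. Their poses are not given: they have to be found in the camera images.
- board: Fixed flat aluminium board, 130 (x) x 250 (y) x 8 mm, carrying three grey plastic strips side by side. Origin: centre of its underside, on the bench; x points away from the robot, y along the row of strips to the robot's left, z up. Strip middles are 76 mm apart, strip tops 12 mm above the bench.
- strip_left (a point): Middle of the top face of the left strip (board +y side), 12 mm above the bench; axes as the board's. All three strips look alike: rigid, 100 (board x) x 73 (board y) x 4 mm, fixed, 3 mm gaps. Each has its own friction coefficient, the same for anything sliding on it: one about 0.12, one about 0.35, one about 0.9, all scaled by up to 10 %; which is where varies.
- strip_middle (a point): Middle of the top face of the middle strip, 12 mm above the bench; axes as the board's.
- strip_right (a point): Middle of the top face of the right strip (board -y side), 12 mm above the bench; axes as the board's.
- sled: Loose drag sled, 0.36 to 0.56 kg. Steel foot 44 x 44 x 16 mm; above it a black grip plate 16 mm thick (sled x), 38 mm wide (sled y), 28 to 64 mm above the sole, on a vertical spring: pushed down it gives up to 10 mm, from 1.6 N rising by 0.8 N/mm, then goes solid. Origin: centre of the sole; z up. Over 25 N on a strip is too much. Drag / total downward force while sliding = friction.
- objective_case: Loose upright round case, 36 mm diameter x 59 mm high, cream body with black cap. Origin: centre of its underside; z up. Grasp it across the diameter.
- oil_bottle: Bystander: small amber dropper bottle, 30 mm diameter x 68 mm high; origin centre of underside.
- tally_counter: Bystander: grey round hand counter, 44 x 51 x 40 mm; origin centre of underside.
- coverslips: Bystander: small white carton, 35 x 63 x 18 mm; origin centre of underside.
- slide_tray: Bystander: flat tray of dark cells, 89 x 68 x 10 mm; origin centre of underside.
- blue_filter: Bystander: round black-rimmed glass filter, 33 mm diameter x 9 mm; origin centre of underside.

How it is judged:
By the outcome, as a careful person would: the job done as asked, in the order asked, and still so for the second after the job is handed in, with the robot touching nothing.
It also fails if it takes over 72 s, if anything falls off the work surface, if the arm or the gripper's body presses on something with over 40 N, if the wrist force passes 120 N, or if a joint passes its speed limit or range.

## Working session

There is one attempt and no reset: what is moved stays moved. The work goes in short steps, Python scripts to look and compute and a shell command to move; the robot and the scene stay as the last step left them, time stands still between calls to the robot, and variables do not carry over. Pictures are saved under pics/ and viewed, at most 12 in all, crops included, and the job is handed in when it is done.

```bash
mkdir -p pics; ls; cat > h.py <<'E'
import numpy as np, cv2
from cell import arm
from scipy.spatial.transform import Rotation as R
def cam(name, st=None):
    m=arm.camera_model(name); f=240/np.tan(np.radians(m["fov_y"])/2)
    K=np.array([[f,0,m["cx"]],[0,f,m["cy"]],[0,0,1]]); D=np.array(m["D"],float)
    if "extrinsics" in m: T=np.linalg.inv(np.array(m["extrinsics"]))
    else:
        W=np.eye(4); W[:3,:3]=R.from_rotvec(st["tool_rot"]).as_matrix(); W[:3,3]=st["tool_pos"]; T=W@np.array(m["hand_eye"])
    return K,D,T
def ray(c,px):
    K,D,T=c; u=cv2.undistortPoints(np.array(px,float).reshape(-1,1,2),K,D).reshape(-1,2)
    d=np.c_[u,np.ones(len(u))]@T[:3,:3].T
    return T[:3,3],d
def onz(c,px,z):
    o,d=ray(c,px); return o+d*((z-o[2])/d[:,2])[:,None]
def proj(c,P):
    K,D,T=c; E=np.linalg.inv(T)
    return cv2.projectPoints(np.array(P,float).reshape(-1,3),cv2.Rodrigues(E[:3,:3])[0],E[:3,3],K,D)[0].reshape(-1,2)
def snap(name,fn):
    st=arm.sense(); im=arm.snapshot(name); cv2.imwrite("pics/"+fn+".png",im[:,:,::-1]); return cam(name,st)
E
python3 - <<'E'
from h import *
s=arm.sense(); print(s)
for n in("scene","side"):
    c=snap(n,n+"0"); print(n,c[2].round(3).tolist(), c[0][0,0])
E
```

```text
pics
{'time_s': 0.0, 'qpos': array([-1.35570881,  0.70708118, -0.02759006,  1.48496207,  0.02195878,
        0.95090107, -0.07551366]), 'dq': array([ 0.00158465, -0.00275234, -0.00022283,  0.00063342, -0.00228801,
       -0.00017119, -0.00104626]), 'effort': array([ 3.14743220e-04, -8.83217168e+01,  1.23468518e+00, -2.36166394e+01,
        1.68978365e-02,  6.50732807e-03,  1.10499539e-05]), 'tool_pos': array([0.14597557, 0.55590612, 0.23084892]), 'tool_rot': array([-4.02329818e-01, -3.11560462e+00,  1.63986951e-03]), 'ft_force': array([ 0.43171217,  0.14544405, -0.28955438]), 'wrist_torque': array([-0.00674857, -0.01065788, -0.01977773]), 'grip_force': 0.0, 'width': 0.08559104336004783}
scene [[-0.967, -0.149, 0.208, 0.272], [-0.255, 0.623, -0.739, 0.812], [-0.019, -0.768, -0.64, 0.81], [0.0, 0.0, 0.0, 1.0]] 527.7624979758327
side [[-0.994, 0.098, -0.043, 0.568], [0.107, 0.884, -0.455, 0.472], [-0.006, -0.457, -0.89, 1.055], [0.0, 0.0, 0.0, 1.0]] 448.9452236367414
```

View pics/scene0.png

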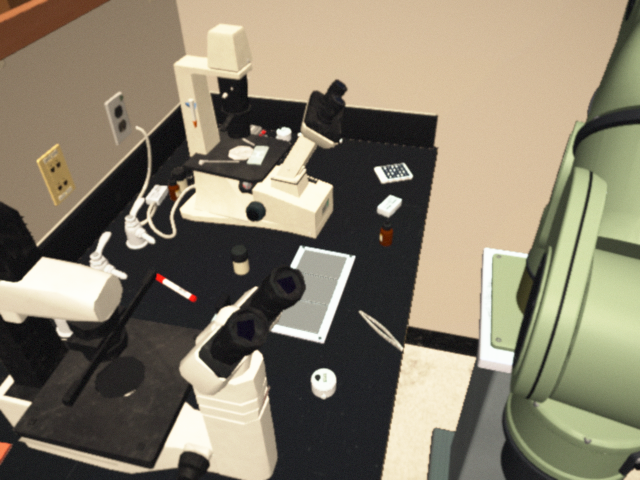

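View pics/side0.png

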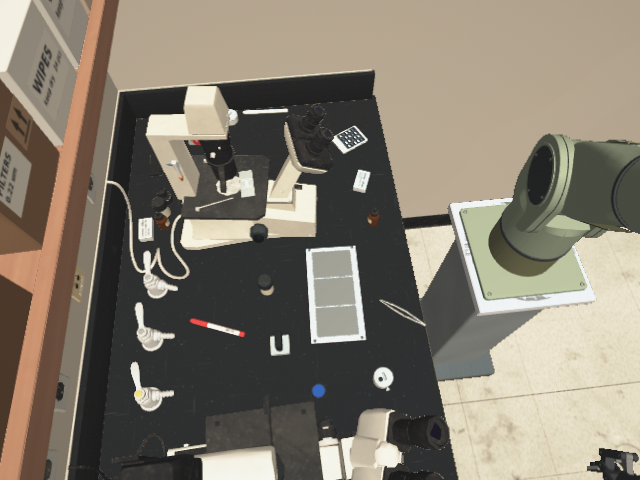

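The side view shows the board at about (336,295), sled at (280,345), case at (265,284), blue filter at (318,390), counter at (383,378) and bottle at (373,216). A microscope stands at the bottom, between the arm and the board. In the scene view the sled is hidden behind the eyepieces.

```bash
python3 - <<'E'
from h import *
c=cam("side"); s=cam("scene")
for n,p,z in [("boardTR",(354,246),.008),("boardTL",(306,248),.008),("BR",(366,341),.008),("BL",(312,343),.008),("sledfoot",(280,347),.016),("case cap",(265,280),.059),("filter",(318,390),.009),("tally",(383,378),.04),("bottle",(373,216),.05),("marker",(240,333),.01),("eyep",(440,430),.3),("eyep",(440,430),.2),("eyepL",(362,412),.2),("mirror eyep",(310,115),.2)]:
    print(n,onz(c,[p],z)[0].round(3))
# scene eyepieces triangulate with side: near eyepiece (285,285)/(435,432)?
for a,b in [((290,283),(440,432)),((247,330),(440,470))]:
    o1,d1=ray(s,[a]);o2,d2=ray(c,[b]);d1=d1[0];d2=d2[0]
    t=np.linalg.lstsq(np.c_[d1,-d2],o2-o1,rcond=None)[0]; print(o1+d1*t[0],o2+d2*t[1])
im=cv2.imread("pics/side0.png")[230:410,220:420]; cv2.imwrite("pics/c1.png",cv2.resize(im,(660,594),interpolation=cv2.INTER_CUBIC))
E
```

```text
boardTR [ 0.431 -0.049  0.008]
boardTL [ 0.557 -0.057  0.008]
BR [0.438 0.203 0.008]
BL [0.565 0.194 0.008]
sledfoot [0.641 0.197 0.016]
case cap [0.663 0.043 0.059]
filter [0.563 0.302 0.009]
tally [0.417 0.297 0.04 ]
bottle [ 0.375 -0.11   0.05 ]
marker [0.734 0.152 0.01 ]
eyep [0.381 0.43  0.3  ]
eyep [0.356 0.425 0.2  ]
eyepL [0.489 0.38  0.2  ]
mirror eyep [ 0.514 -0.333  0.2  ]
[0.40848834 0.43864508 0.41007257] [0.40849078 0.43864671 0.41007188]
[0.43588661 0.49926826 0.39611065] [0.4164116  0.48349005 0.4003222 ]
```

View pics/c1.png

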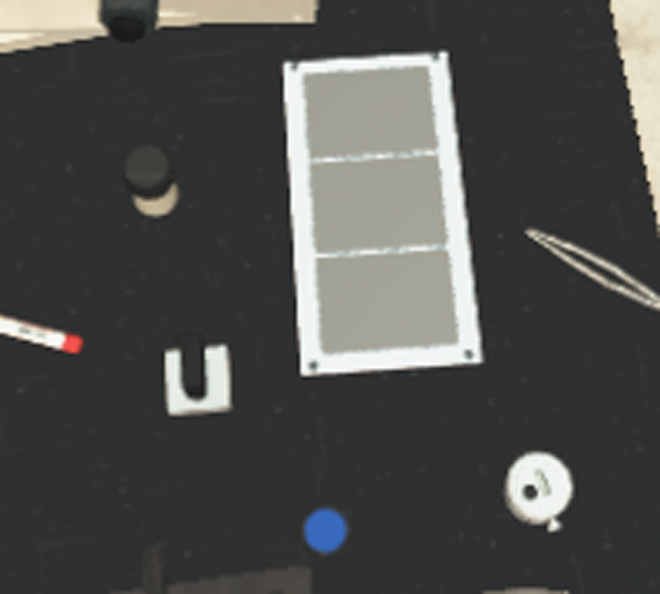

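The crop shows the sled foot centred near full-picture pixel (280,345), with its plate thin along world x. It lies nearly parallel to the board. The eyepieces are at about (0.41,0.44,0.41), so I'll swing inside them.

```bash
python3 -m pendant '[{"x":-0.5,"y":-4},{"x":-0.5,"y":-4},{"x":-0.5,"y":-4},{"x":0,"y":-3},{"x":3,"y":-2}]' && python3 -m pendant '[{"x":3.5,"y":-2,"roll":-8},{"x":3.5,"y":-2,"roll":-8},{"x":3,"y":-2.5,"roll":-8},{"x":3,"y":-3,"roll":-8},{"x":2.5,"y":-3,"roll":-8}]' && python3 -m pendant '[{"x":2.5,"y":-3.5,"roll":-8},{"x":2.5,"y":-3.5,"roll":-8},{"x":2.5,"y":-3.5,"roll":-8},{"x":2,"y":-3,"roll":-8},{"x":2,"roll":-5}]'
```

```text
schema error: expected keys x, y, z, roll
```

```bash
python3 -m pendant '[{"x":-0.5,"y":-4,"z":0,"roll":0},{"x":-0.5,"y":-4,"z":0,"roll":0},{"x":-0.5,"y":-4,"z":0,"roll":0},{"x":0,"y":-3,"z":0,"roll":0},{"x":3,"y":-2,"z":0,"roll":0}]' && python3 -m pendant '[{"x":3.5,"y":-2,"z":0,"roll":-8},{"x":3.5,"y":-2,"z":0,"roll":-8},{"x":3,"y":-2.5,"z":0,"roll":-8},{"x":3,"y":-3,"z":0,"roll":-8},{"x":2.5,"y":-3,"z":0,"roll":-8}]' && python3 -m pendant '[{"x":2.5,"y":-3.5,"z":0,"roll":-8},{"x":2.5,"y":-3.5,"z":0,"roll":-8},{"x":2.5,"y":-3.5,"z":0,"roll":-8},{"x":2,"y":-3,"z":0,"roll":-8},{"x":2,"y":0,"z":0,"roll":-5}]'
```

```text
time_s: 0.6
tool_pos: [0.1588, 0.3846, 0.2315]
tool_rot: [-0.396, -3.116, 0.001]
ft_force: [1.0, 2.2, 0.3]
width: 0.0858
grip_force: 0.0
time_s: 1.1
tool_pos: [0.3173, 0.2597, 0.2312]
tool_rot: [1.452, 2.786, -0.0]
ft_force: [0.2, 0.3, -0.1]
width: 0.0855
grip_force: 0.0
time_s: 1.6
tool_pos: [0.4319, 0.1223, 0.2315]
tool_rot: [2.265, 2.176, -0.001]
ft_force: [-0.4, 0.9, 0.2]
width: 0.086
grip_force: 0.0
```

```bash
python3 -m pendant '[{"x":4,"y":0,"z":1,"roll":0},{"x":4,"y":0,"z":1,"roll":0},{"x":4,"y":1,"z":1,"roll":0},{"x":2,"y":1,"z":1,"roll":0},{"x":0,"y":0,"z":0,"roll":0}]' && python3 - <<'E'
from h import *
c=snap("wrist","w1"); print(c[2].round(3)); c=snap("side","side1")
E
```

```text
time_s: 2.1
tool_pos: [0.5728, 0.147, 0.2711]
tool_rot: [2.253, 2.188, 0.001]
ft_force: [-1.0, 0.2, -0.4]
width: 0.0854
grip_force: 0.0
[[ 1.    -0.027 -0.007  0.574]
 [-0.028 -0.963 -0.269  0.215]
 [ 0.     0.269 -0.963  0.414]
 [ 0.     0.     0.     1.   ]]
```

View pics/w1.png

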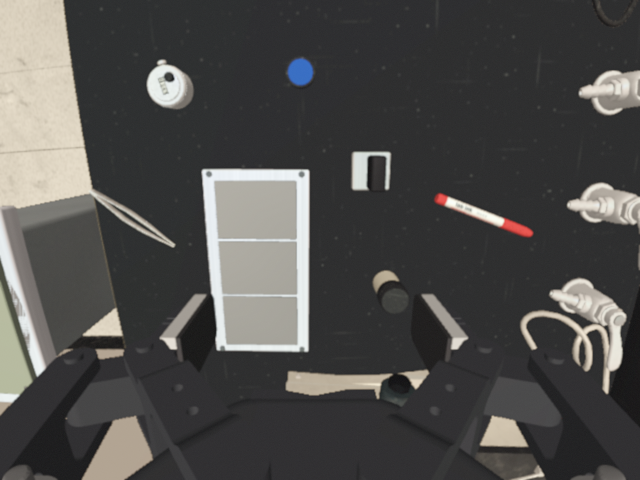

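The wrist view shows the board with corners near (204,170), (309,170), (217,351) and (308,351). The sled is at (371,172) with its black plate at (376,173), and the case base is near (387,280). I'll measure all of them.

```bash
python3 - <<'E'
from h import *
im=cv2.imread("pics/w1.png")
# camera pose at that time
st=dict(tool_pos=[0.5728,0.147,0.2711],tool_rot=[2.253,2.188,0.001]); c=cam("wrist",st)
g=cv2.cvtColor(im,cv2.COLOR_BGR2GRAY)
def quad(m,box):
    x0,y0,x1,y1=box; k=np.zeros_like(m); k[y0:y1,x0:x1]=m[y0:y1,x0:x1]
    cs=cv2.findContours(k,cv2.RETR_EXTERNAL,cv2.CHAIN_APPROX_NONE)[0]; return max(cs,key=cv2.contourArea)
m=(g>100).astype(np.uint8)
b=quad(m,(185,150,330,365)); 
def rep(n,b,z):
    P=onz(c,b.reshape(-1,2)+0.0,z)[:,:2].astype(np.float32)
    (cx,cy),s,a=cv2.minAreaRect(P*1000); print(n,cx,cy,s,a)
rep("board",b,.008)
f=quad(m,(335,140,405,205)); rep("foot",cv2.convexHull(f),.016)
# black plate top
hsv=cv2.cvtColor(im,cv2.COLOR_BGR2HSV)
d=(g<30).astype(np.uint8); p=quad(d,(362,148,389,192)); print(cv2.boundingRect(p))
# case: cap and body
body=quad(((g>70)).astype(np.uint8),(365,255,415,315)); x=cv2.boundingRect(body); print("body",x)
print(g[172,350:395].tolist()); print(g[145:200,376].tolist()); print(g[295,365:415].tolist());print(g[282:320,392].tolist())
cv2.imwrite("pics/c2.png",cv2.resize(im[135:325,330:430],(300,570),interpolation=cv2.INTER_CUBIC))
E
```

```text
board 499.0232849121094 70.28099060058594 (252.0272674560547, 131.51438903808594) 87.89289093017578
foot 641.5560913085938 189.626708984375 (45.31329345703125, 46.12211608886719) 88.74380493164062
(368, 157, 4, 33)
body (372, 270, 28, 23)
[54, 92, 159, 206, 219, 221, 222, 222, 221, 220, 221, 220, 219, 220, 220, 219, 201, 124, 30, 25, 27, 33, 42, 50, 54, 56, 55, 53, 53, 52, 52, 51, 51, 46, 53, 111, 185, 218, 216, 183, 105, 47, 46, 48, 47]
[47, 48, 46, 46, 46, 54, 111, 182, 215, 203, 145, 72, 51, 57, 59, 59, 57, 59, 58, 57, 56, 56, 56, 55, 55, 54, 55, 55, 55, 53, 52, 53, 53, 53, 52, 53, 51, 53, 49, 52, 52, 50, 51, 50, 50, 42, 38, 43, 46, 46, 47, 46, 46, 48, 47]
[48, 47, 47, 47, 47, 47, 46, 49, 46, 48, 47, 42, 33, 32, 34, 35, 37, 42, 51, 63, 69, 70, 71, 71, 71, 72, 72, 72, 74, 75, 76, 77, 78, 78, 76, 73, 72, 70, 69, 71, 73, 74, 65, 52, 45, 46, 47, 48, 46, 42]
[37, 41, 42, 42, 39, 43, 49, 61, 66, 67, 68, 72, 76, 72, 67, 68, 68, 67, 66, 66, 65, 66, 67, 66, 67, 65, 65, 66, 65, 66, 64, 54, 48, 47, 48, 48, 47, 48]
```

View pics/c2.png

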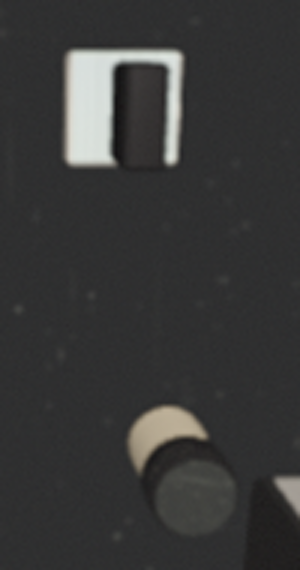

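The crop shows the plate's top face centred near wrist pixel (377,173) and the case's cap top centred near (395,301).

```bash
python3 - <<'E'
from h import *
st=dict(tool_pos=[0.5728,0.147,0.2711],tool_rot=[2.253,2.188,0.001]); c=cam("wrist",st)
print(onz(c,[(377,173)],.064), onz(c,[(395.3,300.7)],.059))
s=cam("side"); g=cv2.imread("pics/side0.png",0)
for box,z,t in [((262,325,300,362),.016,130),((295,235,375,352),.008,100)]:
    x0,y0,x1,y1=box;k=np.zeros_like(g);k[y0:y1,x0:x1]=(g[y0:y1,x0:x1]>t)
    b=cv2.convexHull(max(cv2.findContours(k,0,1)[0],key=cv2.contourArea))
    print(cv2.minAreaRect((onz(s,b.reshape(-1,2),z)[:,:2]*1000).astype(np.float32)))
E
```

```text
[[0.64008597 0.19018038 0.064     ]] [[0.66608823 0.04194805 0.059     ]]
((641.5107421875, 192.25820922851562), (45.61360168457031, 45.03871536254883), 88.68360137939453)
((498.20025634765625, 71.41691589355469), (253.01463317871094, 131.7479248046875), 87.80561065673828)
```

```bash
python3 -m pendant '[{"x":2,"y":1.2,"z":0,"roll":1},{"x":2,"y":1.2,"z":0,"roll":0},{"x":2,"y":1.2,"z":-4,"roll":0},{"x":0.8,"y":0.8,"z":-4,"roll":0},{"x":0,"y":0,"z":-4,"roll":0}]' 6 30 && python3 -m pendant '[{"x":0,"y":0,"z":-3,"roll":0},{"x":0,"y":0,"z":-2,"roll":0},{"x":0,"y":0,"z":-1,"roll":0},{"x":0,"y":0,"z":0,"roll":0},{"x":0,"y":0,"z":0,"roll":0}]' && python3 - <<'E'
from h import *
c=snap("wrist","w2")
E
```

```text
time_s: 2.7
tool_pos: [0.6386, 0.1908, 0.1491]
tool_rot: [-2.234, -2.208, 0.001]
ft_force: [0.1, -0.1, -1.0]
width: 0.0603
grip_force: 0.0
time_s: 3.2
tool_pos: [0.6393, 0.1901, 0.0924]
tool_rot: [2.235, 2.207, 0.001]
ft_force: [0.0, -0.6, 0.9]
width: 0.0599
grip_force: 0.0
```

View pics/w2.png

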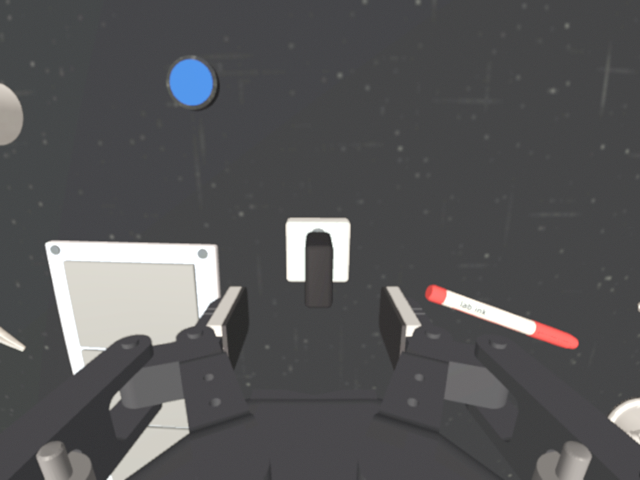

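The plate and foot sit centred between the fingers: foot corners (287,219) to (349,281), plate top centred near (319,285). Checking the numbers.

```bash
python3 - <<'E'
from h import *
c=cam("wrist",dict(tool_pos=[0.6393,0.1901,0.0924],tool_rot=[2.235,2.207,0.001]))
print(onz(c,[(287,219),(349,219),(286,281),(349,281)],.016), onz(c,[(318,250)],.016),onz(c,[(306,306),(333,306)],.064))
print(onz(c,[(48,243),(219,247)],.008))
E
```

```text
[[0.62162765 0.21327942 0.016     ]
 [0.66336238 0.2128104  0.016     ]
 [0.61944035 0.16851419 0.016     ]
 [0.66416103 0.16799273 0.016     ]] [[0.64232198 0.19124788 0.016     ]] [[0.63472934 0.17269971 0.064     ]
 [0.65004668 0.17251588 0.064     ]]
[[0.44179157 0.19629288 0.008     ]
 [0.5714433  0.19184881 0.008     ]]
```

```bash
python3 -m pendant '[{"x":0.2,"y":0.1,"z":-2,"roll":0},{"x":0,"y":0,"z":-2,"roll":0},{"x":0,"y":0,"z":-1.5,"roll":0},{"x":0,"y":0,"z":-0.9,"roll":0},{"x":0,"y":0,"z":0,"roll":0}]' && python3 -m pendant '[{"x":0,"y":0,"z":0,"roll":0},{"x":0,"y":0,"z":0,"roll":0},{"x":0,"y":0,"z":0,"roll":0},{"x":0,"y":0,"z":0,"roll":0},{"x":0,"y":0,"z":0,"roll":0}]' 1 40 && python3 -m pendant '[{"x":0,"y":0,"z":0,"roll":0},{"x":0,"y":0,"z":0,"roll":0},{"x":0,"y":0,"z":0,"roll":0},{"x":0,"y":0,"z":0,"roll":0},{"x":0,"y":0,"z":0,"roll":0}]'
```

```text
time_s: 3.75
tool_pos: [0.6408, 0.191, 0.0267]
tool_rot: [-2.235, -2.207, 0.001]
ft_force: [0.6, -0.4, 0.6]
width: 0.0599
grip_force: 0.0
time_s: 4.25
tool_pos: [0.6413, 0.1912, 0.0276]
tool_rot: [2.235, 2.207, 0.001]
ft_force: [1.0, 0.2, 1.9]
width: 0.0154
grip_force: 41.7
time_s: 4.75
tool_pos: [0.6412, 0.1912, 0.0273]
tool_rot: [2.235, 2.208, 0.0]
ft_force: [3.3, 1.2, 2.4]
width: 0.0155
grip_force: 41.7
```

```bash
python3 -m pendant '[{"x":0,"y":0,"z":1.5,"roll":0},{"x":0,"y":0,"z":2,"roll":0},{"x":0,"y":0,"z":1.5,"roll":-1},{"x":0,"y":0,"z":0,"roll":0},{"x":0,"y":0,"z":0,"roll":0}]' && python3 -m pendant '[{"x":-2,"y":-1,"z":0,"roll":0},{"x":-4,"y":-1.2,"z":0,"roll":0},{"x":-4,"y":-1.2,"z":0,"roll":0},{"x":-2,"y":-1,"z":0,"roll":0},{"x":0,"y":0,"z":0,"roll":0}]' && python3 -m pendant '[{"x":0,"y":0,"z":-1.5,"roll":0},{"x":0,"y":0,"z":-1,"roll":0},{"x":0,"y":0,"z":-0.5,"roll":0},{"x":0,"y":0,"z":0,"roll":0},{"x":0,"y":0,"z":0,"roll":0}]' && python3 - <<'E'
from h import *
c=snap("wrist","w3")
f=[]
for i in range(6): f.append(arm.sense()["ft_force"])
print(np.round(f,2)); snap("side","side3")
E
```

```text
time_s: 5.25
tool_pos: [0.6407, 0.1912, 0.0771]
tool_rot: [-2.254, -2.188, 0.001]
ft_force: [-0.5, 0.3, -4.2]
width: 0.0156
grip_force: 41.2
time_s: 5.75
tool_pos: [0.5185, 0.1459, 0.077]
tool_rot: [-2.254, -2.186, 0.005]
ft_force: [2.6, 0.7, -4.2]
width: 0.0155
grip_force: 41.4
time_s: 6.25
tool_pos: [0.5211, 0.1471, 0.0473]
tool_rot: [-2.254, -2.188, 0.0]
ft_force: [-0.4, -0.7, -3.2]
width: 0.0153
grip_force: 41.5
[[ 0.21 -0.07 -2.67]
 [ 0.21 -0.07 -2.67]
 [ 0.21 -0.07 -2.67]
 [ 0.21 -0.07 -2.67]
 [ 0.21 -0.07 -2.67]
 [ 0.21 -0.07 -2.67]]
```

View pics/w3.png

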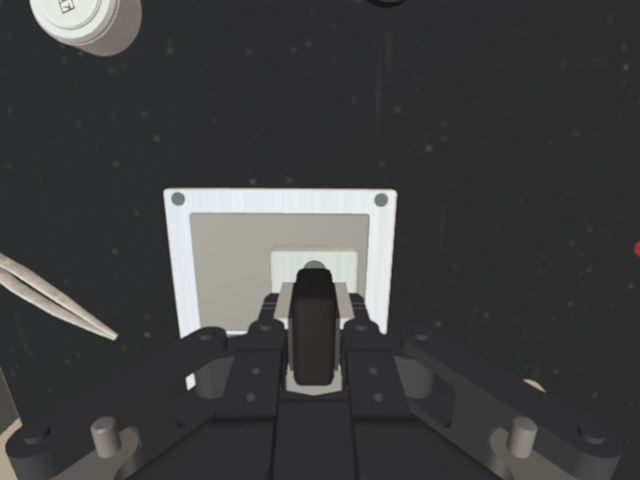

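The sled hangs squarely over the left strip, with the foot's far edge at (271..357, 247) inside the strip edges (191..369). Now I'll lower it to light contact.

```bash
python3 -m pendant '[{"x":0,"y":0,"z":-0.4,"roll":0},{"x":0,"y":0,"z":-0.3,"roll":0},{"x":0,"y":0,"z":-0.15,"roll":0},{"x":0,"y":0,"z":-0.15,"roll":0},{"x":0,"y":0,"z":-0.1,"roll":0}]' && python3 -m pendant '[{"x":0,"y":0,"z":0,"roll":0},{"x":0,"y":0,"z":0,"roll":0},{"x":0,"y":0,"z":0,"roll":0},{"x":0,"y":0,"z":0,"roll":0},{"x":0,"y":0,"z":0,"roll":0}]'
```

```text
time_s: 6.85
tool_pos: [0.5212, 0.1472, 0.0363]
tool_rot: [2.254, 2.188, 0.0]
ft_force: [-0.1, 0.3, 3.5]
width: 0.0152
grip_force: 42.7
time_s: 7.35
tool_pos: [0.5211, 0.1472, 0.0363]
tool_rot: [2.254, 2.188, 0.0]
ft_force: [1.4, 0.8, 3.7]
width: 0.0156
grip_force: 42.7
```

Total down force is about 8 N. Dragging 40 mm over the middle, then 20 mm back.

```bash
for i in 1 2; do python3 -m pendant '[{"x":-0.4,"y":0.01,"z":0,"roll":0},{"x":-0.4,"y":0.01,"z":0,"roll":0},{"x":-0.4,"y":0.02,"z":0,"roll":0},{"x":-0.4,"y":0.02,"z":0,"roll":0},{"x":-0.4,"y":0.02,"z":0,"roll":0}]' | egrep 'pos|ft'; done;  python3 -m pendant '[{"x":0.4,"y":-0.01,"z":0,"roll":0},{"x":0.4,"y":-0.01,"z":0,"roll":0},{"x":0.4,"y":-0.02,"z":0,"roll":0},{"x":0.4,"y":-0.02,"z":0,"roll":0},{"x":0.4,"y":-0.02,"z":0,"roll":0}]'
```

```text
tool_pos: [0.5007, 0.1479, 0.0363]
ft_force: [4.2, -0.4, 3.5]
tool_pos: [0.4807, 0.1487, 0.0363]
ft_force: [4.5, -0.1, 3.5]
time_s: 8.85
tool_pos: [0.5012, 0.1479, 0.0362]
tool_rot: [-2.254, -2.188, 0.001]
ft_force: [-4.2, 0.2, 4.2]
width: 0.0155
grip_force: 42.7
```

```bash
python3 -m pendant '[{"x":0,"y":0,"z":1,"roll":0},{"x":0,"y":0,"z":1,"roll":0},{"x":0.8,"y":-3.7,"z":0,"roll":0},{"x":0.9,"y":-4,"z":0,"roll":0},{"x":0,"y":0,"z":0,"roll":0}]' && python3 -m pendant '[{"x":0,"y":0,"z":-0.7,"roll":0},{"x":0,"y":0,"z":-0.5,"roll":0},{"x":0,"y":0,"z":-0.4,"roll":0},{"x":0,"y":0,"z":-0.2,"roll":0},{"x":0,"y":0,"z":-0.2,"roll":0}]' && python3 -m pendant '[{"x":0,"y":0,"z":0,"roll":0},{"x":0,"y":0,"z":0,"roll":0},{"x":0,"y":0,"z":0,"roll":0},{"x":0,"y":0,"z":0,"roll":0},{"x":0,"y":0,"z":0,"roll":0}]' |egrep "pos|ft"; for i in 1 2; do python3 -m pendant '[{"x":-0.4,"y":0.01,"z":0,"roll":0},{"x":-0.4,"y":0.01,"z":0,"roll":0},{"x":-0.4,"y":0.02,"z":0,"roll":0},{"x":-0.4,"y":0.02,"z":0,"roll":0},{"x":-0.4,"y":0.02,"z":0,"roll":0}]' | egrep 'pos|ft'; done;  python3 -m pendant '[{"x":0.4,"y":-0.01,"z":0,"roll":0},{"x":0.4,"y":-0.01,"z":0,"roll":0},{"x":0.4,"y":-0.02,"z":0,"roll":0},{"x":0.4,"y":-0.02,"z":0,"roll":0},{"x":0.4,"y":-0.02,"z":0,"roll":0}]'
```

```text
time_s: 9.35
tool_pos: [0.5194, 0.065, 0.0573]
tool_rot: [2.259, 2.178, -0.001]
ft_force: [-0.6, 1.0, -3.7]
width: 0.0154
grip_force: 41.5
time_s: 9.85
tool_pos: [0.5178, 0.0718, 0.0362]
tool_rot: [-2.253, -2.189, -0.0]
ft_force: [-3.2, 4.6, 4.8]
width: 0.0154
grip_force: 42.7
tool_pos: [0.5178, 0.0718, 0.0364]
ft_force: [-3.3, 5.3, 4.4]
tool_pos: [0.4994, 0.0716, 0.0368]
ft_force: [6.4, -0.1, 3.3]
tool_pos: [0.4793, 0.0723, 0.0367]
ft_force: [6.7, -0.6, 3.3]
time_s: 11.85
tool_pos: [0.4973, 0.0717, 0.0362]
tool_rot: [-2.253, -2.187, 0.003]
ft_force: [-6.1, -0.3, 4.5]
width: 0.0155
grip_force: 42.7
```

```bash
python3 -m pendant '[{"x":0,"y":0,"z":1,"roll":0},{"x":0,"y":0,"z":1,"roll":0},{"x":0.8,"y":-3.7,"z":0,"roll":0},{"x":0.9,"y":-3.9,"z":0,"roll":0},{"x":0,"y":0,"z":0,"roll":0}]' |egrep "pos|ft"; python3 -m pendant '[{"x":0,"y":0,"z":0,"roll":0},{"x":0,"y":0,"z":0,"roll":0},{"x":0,"y":0,"z":0,"roll":0},{"x":0,"y":0,"z":-0.4,"roll":0},{"x":0,"y":0,"z":-0.4,"roll":0}]' |egrep "pos|ft"; python3 -m pendant '[{"x":0,"y":0,"z":-0.4,"roll":0},{"x":0,"y":0,"z":-0.4,"roll":0},{"x":0,"y":0,"z":-0.2,"roll":0},{"x":0,"y":0,"z":-0.2,"roll":0},{"x":0,"y":0,"z":0,"roll":0}]'  |egrep "pos|ft"; for i in 1 2; do python3 -m pendant '[{"x":-0.4,"y":0.01,"z":0,"roll":0},{"x":-0.4,"y":0.01,"z":0,"roll":0},{"x":-0.4,"y":0.02,"z":0,"roll":0},{"x":-0.4,"y":0.02,"z":0,"roll":0},{"x":-0.4,"y":0.02,"z":0,"roll":0}]' | egrep 'pos|ft'; done;  python3 -m pendant '[{"x":0.4,"y":-0.01,"z":0,"roll":0},{"x":0.4,"y":-0.01,"z":0,"roll":0},{"x":0.4,"y":-0.02,"z":0,"roll":0},{"x":0.4,"y":-0.02,"z":0,"roll":0},{"x":0.4,"y":-0.02,"z":0,"roll":0}]'
```

```text
tool_pos: [0.516, -0.01, 0.0573]
ft_force: [-0.5, 1.0, -3.5]
tool_pos: [0.515, -0.0039, 0.048]
ft_force: [-0.1, 0.2, -3.9]
tool_pos: [0.515, -0.0042, 0.0362]
ft_force: [-1.6, 1.7, 3.7]
tool_pos: [0.4948, -0.0035, 0.0364]
ft_force: [1.7, 0.5, 2.9]
tool_pos: [0.4747, -0.0026, 0.0363]
ft_force: [1.6, 0.2, 4.4]
time_s: 14.85
tool_pos: [0.4954, -0.0035, 0.0362]
tool_rot: [-2.254, -2.188, 0.0]
ft_force: [-1.5, -0.4, 4.7]
width: 0.0158
grip_force: 42.7
```

Drag at the same press was 4.3 N on the left, 6.5 N in the middle and 1.6 N on the right. So the middle strip grips most and the right one is slickest. I'll set the sled on the middle strip.

```bash
python3 -m pendant '[{"x":0,"y":0,"z":1,"roll":0},{"x":0,"y":0,"z":1,"roll":0},{"x":0.1,"y":2.5,"z":0,"roll":0},{"x":0.1,"y":3,"z":0,"roll":0},{"x":0.1,"y":1.9,"z":0,"roll":0}]' |egrep "pos|ft"; python3 -m pendant '[{"x":0,"y":0,"z":0,"roll":0},{"x":0,"y":0,"z":0,"roll":0},{"x":0,"y":0,"z":0,"roll":0},{"x":0,"y":0,"z":-0.4,"roll":0},{"x":0,"y":0,"z":-0.5,"roll":0}]' |egrep "pos|ft"; python3 -m pendant '[{"x":0,"y":0,"z":-0.4,"roll":0},{"x":0,"y":0,"z":-0.3,"roll":0},{"x":0,"y":0,"z":-0.15,"roll":0},{"x":0,"y":0,"z":-0.1,"roll":0},{"x":0,"y":0,"z":0,"roll":0}]'
```

```text
tool_pos: [0.498, 0.0727, 0.0571]
ft_force: [0.1, -0.9, -3.8]
tool_pos: [0.4981, 0.07, 0.0471]
ft_force: [-0.5, 1.3, -4.4]
time_s: 16.35
tool_pos: [0.4979, 0.0703, 0.0378]
tool_rot: [-2.255, -2.188, 0.001]
ft_force: [-1.2, -2.6, 2.9]
width: 0.0157
grip_force: 42.5
```

```bash
python3 -m pendant '[{"x":0,"y":0,"z":0,"roll":0},{"x":0,"y":0,"z":0,"roll":0},{"x":0,"y":0,"z":0,"roll":0},{"x":0,"y":0,"z":0,"roll":0},{"x":0,"y":0,"z":0,"roll":0}]' 5.5 |egrep "pos|ft|wid"; python3 -m pendant '[{"x":0,"y":0,"z":1,"roll":0},{"x":0,"y":0,"z":2,"roll":0},{"x":0,"y":0,"z":3,"roll":0},{"x":0,"y":0,"z":4,"roll":0},{"x":0,"y":0,"z":4,"roll":0}]' |egrep "pos|ft|wid"; python3 -m pendant '[{"x":4,"y":-1,"z":2,"roll":0},{"x":4,"y":-1,"z":0,"roll":0},{"x":4,"y":0,"z":0,"roll":0},{"x":2,"y":0,"z":0,"roll":0},{"x":0,"y":0,"z":0,"roll":0}]' 8; python3 - <<'E'
from h import *
snap("wrist","w4"); s=snap("side","side4"); print(arm.sense()["tool_pos"],arm.sense()["tool_rot"])
a=cv2.imread("pics/w4.png");b=cv2.imread("pics/side4.png")
cv2.imwrite("pics/v4.png",cv2.resize(np.hstack([a,b[:,150:450]]),(800,408)))
E
```

```text
tool_pos: [0.4981, 0.0705, 0.0378]
ft_force: [-0.3, 0.2, 0.2]
width: 0.0551
tool_pos: [0.4976, 0.0704, 0.1799]
ft_force: [-0.5, 0.9, -0.8]
width: 0.055
time_s: 17.85
tool_pos: [0.6393, 0.0502, 0.1977]
tool_rot: [2.254, 2.187, -0.0]
ft_force: [0.1, -0.2, 0.1]
width: 0.0797
grip_force: 0.0
[0.63758972 0.05038146 0.19801454] [-2.25446691e+00 -2.18755622e+00  7.90005290e-04]
```

View pics/v4.png

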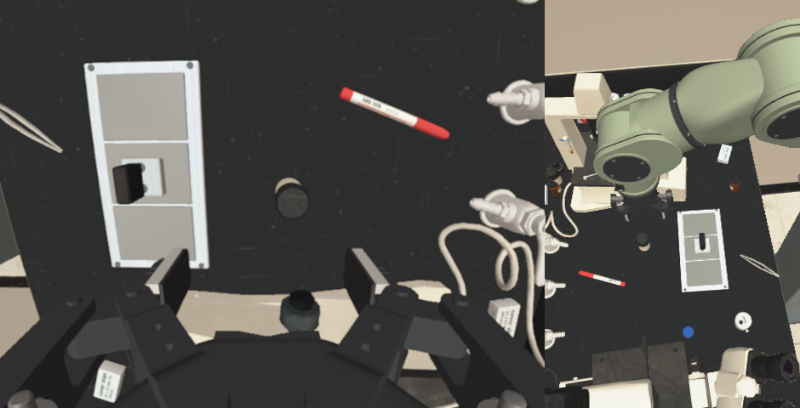

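The sled stands on the middle strip, upright, with its foot at about (165,208) in full wrist pixels. The case cap is at about (343,235). Measuring both, plus the nearby microscope knob.

```bash
python3 - <<'E'
from h import *
c=cam("wrist",dict(tool_pos=[0.6385,0.0503,0.198],tool_rot=[2.254,2.187,0])); s=cam("side")
im=cv2.imread("pics/w4.png"); g=cv2.cvtColor(im,cv2.COLOR_BGR2GRAY)
x0,y0,x1,y1=95,65,250,320; k=np.zeros_like(g);k[y0:y1,x0:x1]=g[y0:y1,x0:x1]>100
b=cv2.convexHull(max(cv2.findContours(k,0,1)[0],key=cv2.contourArea))
print(cv2.minAreaRect((onz(c,b.reshape(-1,2),.008)[:,:2]*1000).astype(np.float32)))
# foot right edge
p=np.array([(190.5,185),(190.5,230),(150,185)]); print(onz(c,p,.028))
# case circle cap top
print(onz(c,[(292/.851,199/.851)],.059))
c1=cam("wrist",dict(tool_pos=[0.5728,0.147,0.2711],tool_rot=[2.253,2.188,0.001]))
o1,d1=ray(c1,[(400,383)]);o2,d2=ray(s,[(259,229)])
t=np.linalg.lstsq(np.c_[d1[0],-d2[0]],o2-o1,rcond=None)[0];print(o1+d1[0]*t[0],o2+d2[0]*t[1])
print(onz(s,[(259,243),(200,248)],.0),onz(c1,[(290,390)],0))
A=cv2.resize(im[130:290,110:250],None,fx=3.2,fy=3.2,interpolation=2);B=cv2.resize(im[190:270,300:380],None,fx=4,fy=4,interpolation=2)
B=cv2.copyMakeBorder(B,0,512-320,0,0,0); cv2.imwrite("pics/v5.png",np.hstack([A,B])); print(A.shape)
E
```

```text
((498.3244323730469, 67.39663696289062), (256.183837890625, 131.94647216796875), 87.99449157714844)
[[0.52351922 0.09027485 0.028     ]
 [0.51808438 0.04678197 0.028     ]
 [0.48430023 0.09179212 0.028     ]]
[[0.66426791 0.04641597 0.059     ]]
[ 0.68946202 -0.10755212  0.01862573] [ 0.67468379 -0.11894105  0.02361179]
[[ 0.67899757 -0.08994589  0.        ]
 [ 0.83474274 -0.09220917  0.        ]] [[ 0.52985488 -0.1296743   0.        ]]
(512, 448, 3)
```

View pics/v5.png

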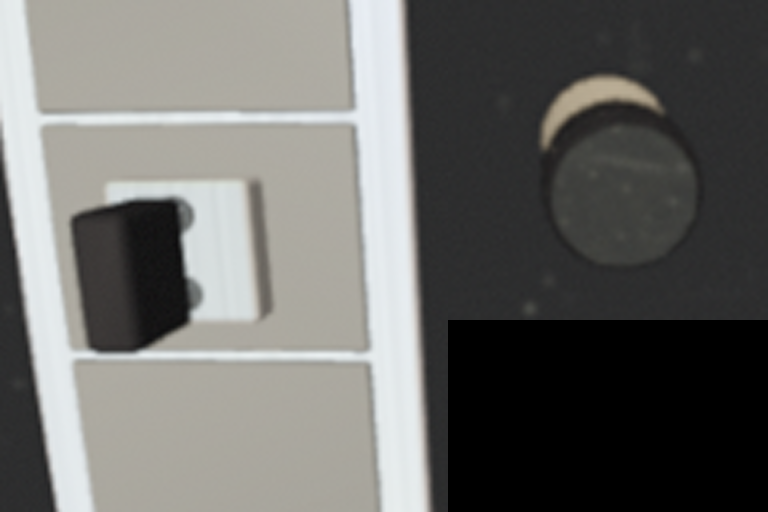

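The crop shows the sled's foot inside the middle strip and the cap top centred at (344,238). Computing offsets relative to the strip edges.

```bash
python3 - <<'E'
from h import *
c=cam("wrist",dict(tool_pos=[0.6385,0.0503,0.198],tool_rot=[2.254,2.187,0]))
q=lambda L:np.array(L)/3.2+[110,130]
f=onz(c,q([(105,183),(250,178),(258,322)]),.028); st=onz(c,q([(43,126),(355,125),(370,348),(75,350)]),.012)
print(f.round(4),"foot ctr",(f[0]+f[2])/2); print(st.round(4),"strip",st.mean(0))
print(onz(c,[(344,238.2)],.059))
E
```

```text
[[0.4769 0.09   0.028 ]
 [0.5212 0.0898 0.028 ]
 [0.5181 0.0462 0.028 ]] foot ctr [0.49752468 0.06808414 0.028     ]
[[0.4514 0.1069 0.012 ]
 [0.5495 0.1032 0.012 ]
 [0.5474 0.0328 0.012 ]
 [0.4495 0.035  0.012 ]] strip [0.49945224 0.06947439 0.012     ]
[[0.66501739 0.04244351 0.059     ]]
```

The sled is within 2 mm of the strip middle. Now the case at (0.666,0.042).

```bash
python3 -m pendant '[{"x":1.4,"y":-0.4,"z":-2,"roll":0},{"x":1.3,"y":-0.4,"z":-4,"roll":0},{"x":0,"y":0,"z":-3,"roll":0},{"x":0,"y":0,"z":-3,"roll":0},{"x":0,"y":0,"z":-2,"roll":0}]' |egrep "pos|ft|wid"; python3 -m pendant '[{"x":0,"y":0,"z":-2,"roll":0},{"x":0,"y":0,"z":-1.5,"roll":0},{"x":0,"y":0,"z":-0.7,"roll":0},{"x":0,"y":0,"z":0,"roll":0},{"x":0,"y":0,"z":0,"roll":0}]' |egrep "pos|ft|wid"; python3 -m pendant '[{"x":0,"y":0,"z":0,"roll":0},{"x":0,"y":0,"z":0,"roll":0},{"x":0,"y":0,"z":0,"roll":0},{"x":0,"y":0,"z":0,"roll":0},{"x":0,"y":0,"z":0,"roll":0}]' 3 25;  python3 -m pendant '[{"x":0,"y":0,"z":0,"roll":0},{"x":0,"y":0,"z":0,"roll":0},{"x":0,"y":0,"z":0,"roll":0},{"x":0,"y":0,"z":0,"roll":0},{"x":0,"y":0,"z":0,"roll":0}]'
```

```text
tool_pos: [0.6638, 0.0427, 0.0565]
ft_force: [-0.0, -0.0, 0.2]
width: 0.0796
tool_pos: [0.6654, 0.0425, 0.0167]
ft_force: [-0.0, 0.1, 0.8]
width: 0.0797
time_s: 19.45
tool_pos: [0.6652, 0.0425, 0.0161]
tool_rot: [2.254, 2.188, 0.001]
ft_force: [-1.0, 0.0, 5.2]
width: 0.0349
grip_force: 24.4
time_s: 19.95
tool_pos: [0.6652, 0.0425, 0.0161]
tool_rot: [2.254, 2.188, 0.0]
ft_force: [-1.1, -0.4, 6.0]
width: 0.0351
grip_force: 24.4
```

```bash
python3 -m pendant '[{"x":0,"y":0,"z":1,"roll":0},{"x":0,"y":0,"z":2,"roll":0},{"x":0,"y":0,"z":2.5,"roll":0},{"x":0,"y":0,"z":2.5,"roll":0},{"x":0,"y":-1,"z":2,"roll":0}]' |egrep "pos|ft|wid"; python3 -m pendant '[{"x":-3,"y":-1.5,"z":0,"roll":0},{"x":-4,"y":-1.3,"z":0,"roll":0},{"x":-4,"y":-1,"z":0,"roll":0},{"x":-3.5,"y":0,"z":0,"roll":0},{"x":-2.4,"y":0,"z":0,"roll":0}]' |egrep "pos|ft|wid"; python3 -m pendant '[{"x":0,"y":0,"z":0,"roll":0},{"x":0,"y":0,"z":-1.5,"roll":0},{"x":0,"y":0,"z":-2,"roll":0},{"x":0,"y":0,"z":-2,"roll":0},{"x":0,"y":0,"z":-1,"roll":0}]'; python3 - <<'E'
from h import *
print(arm.sense()["tool_pos"]); snap("scene","sc5"); a=cv2.imread("pics/sc5.png")
snap("wrist","w5"); b=cv2.imread("pics/w5.png")
cv2.imwrite("pics/v6.png",np.hstack([cv2.resize(b,(400,300)),cv2.resize(a[190:370,200:440],(400,300),interpolation=2)]))
E
```

```text
tool_pos: [0.6652, 0.0338, 0.1178]
ft_force: [0.1, 0.3, -1.4]
width: 0.0348
tool_pos: [0.494, -0.0057, 0.1167]
ft_force: [1.4, -0.1, -0.4]
width: 0.0345
time_s: 21.45
tool_pos: [0.4962, -0.0055, 0.0498]
tool_rot: [-2.254, -2.188, 0.001]
ft_force: [-0.7, -0.7, -0.3]
width: 0.0349
grip_force: 25.2
[ 0.49620052 -0.00547816  0.04979489]
```

View pics/v6.png

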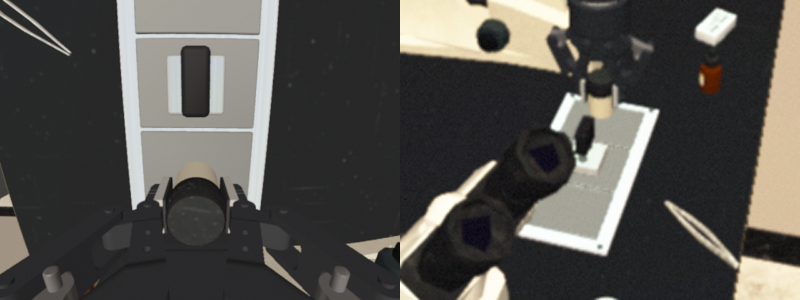

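The case is held upright over the right strip and the sled is undisturbed. I'll lower it slowly.

```bash
python3 -m pendant '[{"x":0,"y":0,"z":-0.7,"roll":0},{"x":0,"y":0,"z":-0.6,"roll":0},{"x":0,"y":0,"z":-0.4,"roll":0},{"x":0,"y":0,"z":-0.2,"roll":0},{"x":0,"y":0,"z":-0.1,"roll":0}]' |egrep "pos|ft|wid"; python3 -m pendant '[{"x":0,"y":0,"z":-0.05,"roll":0},{"x":0,"y":0,"z":-0.05,"roll":0},{"x":0,"y":0,"z":0,"roll":0},{"x":0,"y":0,"z":0,"roll":0},{"x":0,"y":0,"z":0,"roll":0}]'
```

```text
tool_pos: [0.496, -0.0055, 0.0307]
ft_force: [-0.6, -0.2, 0.1]
width: 0.0351
time_s: 22.55
tool_pos: [0.4961, -0.0055, 0.0298]
tool_rot: [-2.254, -2.188, -0.0]
ft_force: [0.5, 0.5, 0.0]
width: 0.0348
grip_force: 25.2
```

```bash
python3 -m pendant '[{"x":0,"y":0,"z":-0.05,"roll":0},{"x":0,"y":0,"z":0,"roll":0},{"x":0,"y":0,"z":-0.05,"roll":0},{"x":0,"y":0,"z":0,"roll":0},{"x":0,"y":0,"z":0,"roll":0}]' |egrep "pos|ft|wid"; python3 -m pendant '[{"x":0,"y":0,"z":-0.03,"roll":0},{"x":0,"y":0,"z":0,"roll":0},{"x":0,"y":0,"z":-0.03,"roll":0},{"x":0,"y":0,"z":0,"roll":0},{"x":0,"y":0,"z":0,"roll":0}]'
```

```text
tool_pos: [0.496, -0.0055, 0.0288]
ft_force: [0.3, 0.7, 0.1]
width: 0.0349
time_s: 23.55
tool_pos: [0.4961, -0.0055, 0.0282]
tool_rot: [-2.254, -2.188, -0.0]
ft_force: [0.0, -0.2, -0.9]
width: 0.035
grip_force: 25.3
```

```bash
for i in 1 2; do python3 -m pendant '[{"x":0,"y":0,"z":-0.03,"roll":0},{"x":0,"y":0,"z":0,"roll":0},{"x":0,"y":0,"z":0,"roll":0},{"x":0,"y":0,"z":0,"roll":0},{"x":0,"y":0,"z":0,"roll":0}]' |egrep "pos|ft"; done
```

```text
tool_pos: [0.4961, -0.0055, 0.0281]
ft_force: [-0.8, 0.6, 5.5]
tool_pos: [0.4962, -0.0055, 0.028]
ft_force: [-1.1, 0.2, 12.1]
```

```bash
python3 -m pendant '[{"x":0,"y":0,"z":0.04,"roll":0},{"x":0,"y":0,"z":0,"roll":0},{"x":0,"y":0,"z":0,"roll":0},{"x":0,"y":0,"z":0,"roll":0},{"x":0,"y":0,"z":0,"roll":0}]' |egrep "pos|ft"; python3 -m pendant '[{"x":0,"y":0,"z":0,"roll":0},{"x":0,"y":0,"z":0,"roll":0},{"x":0,"y":0,"z":0,"roll":0},{"x":0,"y":0,"z":0,"roll":0},{"x":0,"y":0,"z":0,"roll":0}]' 6.5 |egrep "pos|ft|wid"; python3 -m pendant '[{"x":0,"y":0,"z":1,"roll":0},{"x":0,"y":0,"z":2,"roll":0},{"x":0,"y":0,"z":3,"roll":0},{"x":0,"y":0,"z":4,"roll":0},{"x":0,"y":0,"z":4,"roll":0}]' |egrep "pos|ft|wid";python3 -m pendant '[{"x":3,"y":0,"z":4,"roll":0},{"x":4,"y":0,"z":0,"roll":0},{"x":4,"y":0,"z":0,"roll":0},{"x":2,"y":0,"z":0,"roll":0},{"x":0,"y":0,"z":0,"roll":0}]'; python3 - <<'E'
from h import *
s=snap("side","side6"); a=cv2.imread("pics/side6.png"); b=cv2.imread("pics/side0.png")
snap("scene","sc6"); d=cv2.imread("pics/sc6.png")
cv2.imwrite("pics/v7.png",np.hstack([cv2.resize(a[120:420,220:420],(400,600),interpolation=2),cv2.resize(d[150:390,220:380],(400,600),interpolation=2)]))
E
```

```text
tool_pos: [0.4961, -0.0055, 0.0281]
ft_force: [-0.5, 1.2, 6.1]
tool_pos: [0.496, -0.0055, 0.0279]
ft_force: [-0.4, -0.4, -0.3]
width: 0.0649
tool_pos: [0.4956, -0.0055, 0.1701]
ft_force: [1.4, 0.3, 0.4]
width: 0.0649
time_s: 26.55
tool_pos: [0.6273, -0.0056, 0.2079]
tool_rot: [2.254, 2.188, -0.0]
ft_force: [-1.0, 0.0, -0.1]
width: 0.0646
grip_force: 0.0
```

View pics/v7.png

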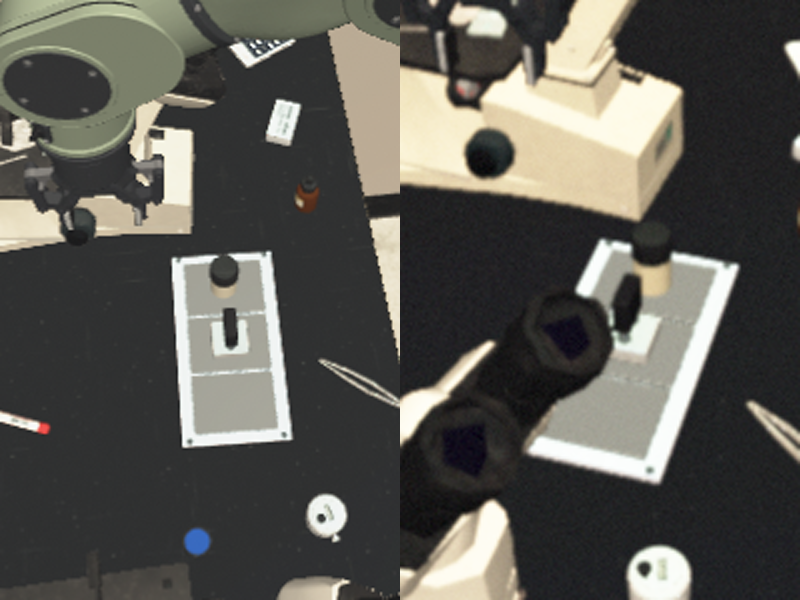

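Both views show the case upright on the right strip, with its cap at side pixel (332,255). The sled is upright on the middle strip at about (335,288), and the bystanders haven't moved. Handing in.

```bash
python3 -c "
from cell import arm
print(arm.close_job())"
```

```text
the job is handed in; nothing more can be done
None
```

The job is handed in: the sled is standing in the middle of the middle strip (most grip, about 6.5 N drag) and the objective case in the middle of the right strip (slickest, about 1.6 N). The left strip dragged about 4.3 N, and the bystanders looked unmoved in the last pictures. The case was pressed down at about 12 N for a moment at touchdown, and the drag-to-force ratios (about 0.54, 0.83 and 0.2, left to right) put the strips in a clear order but only roughly match the given friction values.

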